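Screw the bean hopper onto the grinder until its window faces the mark

TASK

Fit the bean hopper onto the coffee grinder: feel for the brass drive bar under it and let the hopper drop fully home over the bar, without pressing hard, before you screw. Then screw it down clockwise (seen from above) by its fin until the white sight window faces the orange mark on the grinder, and not past it; there is no stop to turn against. Let go, leaving the hopper upright and seated, and do not disturb the things around.

Things in the scene. Friction and masses are not known exactly. Their poses are not given: they have to be found in the camera images.
- hopper: Loose bean hopper, about 0.24 kg, upright, 93 mm diameter, 104 mm high. Origin: centre of its underside; z up. Black foot ring (64 mm diameter, z 0 to 14), amber funnel, black lid (top at z = 72) with a grip fin. Its white sight window is on its -x side; a white tick on the lid points to it.
- fin (a point): Point to grip the hopper: on its axis, 94 mm above its underside, in the black fin on the lid (52 mm long along x, 14 mm thick along y, from 72 to 104 mm above the underside). Has the hopper's axes; the fingers close along its y.
- slot (a point): Centre of the hopper's underside (axes as the hopper). A slot 19.5 mm wide, 55 mm long along x and 14 mm deep is cut here; it takes the grinder's drive bar.
- window (a point): Centre of the outer face of the hopper's white sight window (frame 30 x 26 mm), at (-48.5, 0, 51) mm in the hopper's frame; it looks along the hopper's -x.
- grinder: Fixed coffee grinder base, black with steel bands, 125 mm diameter, body 78 mm high; origin: centre of its underside, z up; orange mark on its -x side. On top a steel threaded collar, 66 mm diameter, with a brass drive bar across it. The collar turns stiffly (about 0.4 N m, no stop within 60 degrees past the mark) on a right-hand thread, 12 mm a turn: clockwise from above it goes down.
- bar (a point): On the grinder's axis, 106 mm above its foot (fixed, axes as the grinder): top of the drive bar when tight, along the grinder's x. The bar is 48 x 16 mm, 12 high; the upper 6 mm are roof-shaped, so a slot not pushed home slips off. It starts 40 to 80 degrees anticlockwise (from above) of tight, 1.3 to 2.7 mm higher, at an angle no reading tells; the window must go on that far from the mark.
- seat (a point): On the grinder's axis, 94 mm above its foot: where the centre of the hopper's underside is when it is home on the collar and screwed to the mark; axes as the grinder. The collar is sprung: pressed, it yields 2 mm (4 N rising to 6 N), then is solid. A hopper not lined up rides on the bar, 12 mm high. Over 15 N on the bar, or 40 N once home, does damage.
- mark (a point): The orange index mark on the grinder's front, at (-56, 0, 70) mm in the grinder's frame.
- pole (a point): Top, 0.43 m up, of a thin fixed pole with a red flag, at the right of the grinder, between it and where the arm starts: pass above it or round it.
- pink_bottle (a point): Top, 0.376 m up, of a fixed slender pink bottle (64 mm diameter) with a black cap, between the robot and the grinder; grey cartons up to 0.21 m stand left of it. Reach over it.
- pepper_mill: Loose wooden pepper mill, 58 mm diameter, 160 mm high, origin at the centre of its underside; leave it alone.
- tea_box: Loose black tea carton, 68 x 136 x 69 mm, origin at the centre of its underside; leave it alone.
- spice_jar: Loose glass spice jar with a green cap, 46 mm diameter, 106 mm high, origin at the centre of its underside; leave it alone.
Things that resemble listed ones, but are neither listed nor needed, are in the scene too. What is shaped like the grinder but purple is not meant.

How it is judged:
By the outcome, as a careful person would: the job done as asked, in the order asked, and still so for the second after the job is handed in, with the robot touching nothing.
It also fails if it takes over 64 s, if anything falls off the work surface, if the arm or the gripper's body presses on something with over 40 N, if the wrist force passes 120 N, or if a joint passes its speed limit or range.

ROBOT

A 7-joint arm with a two-finger parallel gripper is mounted at the origin on a cart in front of the work surface, level with it; the furniture and walls round the work are solid. World frame = base frame: x ahead of the robot, y to its left, z up, the work surface at z = 0. Lengths are in mm, angles in rad, forces in N, time in s.
With the tool pointing down it reaches from about 425 to 875 mm from the base axis. Payload 9.9 kg.
Tool frame: the origin (TCP) lies midway between the tips of the shut fingers; the grasp point (between the pads) lies 19 mm behind it; z points along the fingers, y is the line along which they close (so a half turn about z gives the same grasp; the last joint's range is limited). The gripper opens to 85 mm and grips with 20 to 120 N. Pads are 22 mm wide; open, the fingers measure 114 mm over their backs; the gripper's body (76 mm by 85 mm) begins 54 mm behind the grasp point. The pads swing forward as they close: fully open they stand 13 mm farther back than shut.
Start: joints at [-1.238, 0.576, 0.025, 1.437, -0.015, 1.129, -0.057], TCP at [273.258, 617.219, 231.289] pointing down, gripper open.
Joint ranges: [-2.76, 2.76], [-0.34, 2.15], [-1.52, 1.57], [0.19, 2.46], [-1.09, 4.23], [0.17, 1.99], [-2.82, 2.82]. Speed limits (rad/s): [2.22, 2.22, 3.01, 3.01, 3.14, 3.14, 3.14].

INTERFACE

Orientations are given as a rotation vector (axis times angle).
In Python, from plant import ctrl gives the robot as it stands.
- The arm moves only by the tool drive_tool, never from a script. Its argument "steps" is a list of rows, each an object with "travel": the shift along the tool's x, y, z in mm, a list of three; "angular": the turn, a rotation vector about the tool's x, y, z in rad, a list of three. A call has 1 to 8 rows; each row shifts and turns the commanded pose from where the row before left it, along the tool's axes as they then stand; what a row does not reach is not made up. A row lasts 1/8 s, in which the tool goes at most 62.5 mm and 10.7 degrees, less where a joint would pass 70% of its speed; a pose out of reach is approached as far as the arm can. A call is refused whole if a number of a shift passes 62.5 or a number of a turn 0.188, either way. A call with a gripper value outside its range is refused whole. "jaw" is the opening, from 0 (shut) to 1 (fully open), set as the call begins (left out, the last holds). The fingers move at their own pace and stop on an object; "squeeze" is the grip in N (left out, the last holds). Time passes only in rows, so rows that do not move let the fingers close. It gives the time, the measured TCP pose, the force, the opening and the grip force at its end, in the units of the state.
- ctrl.read_state(): the state, without advancing time (a new reading comes with each control period).
- ctrl.read_camera(name): name is "scene" or "side" or "wrist"; returns the picture (420x560x3 uint8, red, green, blue); there is no depth.
- ctrl.get_calibration(name): a dict with "mtx" (3x3 intrinsics, pixels), "position" and "rotation" of the camera in the world; the wrist camera has in their place "T_tool_cam" (4x4, takes a point from camera to tool coordinates, whose origin is the TCP and whose axes are the flange's). Camera axes: x right, y up, looking along -z (the intrinsics and any distortion apply to the point x, -y, -z); pixel columns grow to the right and rows downward; lengths in mm; the calibration is good to about 2 mm. A picture is of the moment at which its call begins: read the wrist's pose just before it. get_calibration takes no time and is no camera call.
- ctrl.close_job(): hands the job in; it is judged then, once.
Trained networks look in the newest picture that a camera, given by its name, has taken for a name from the list of things; names that differ only in an ending like _2 or _b are one class to them, and where a whole thing is asked for, a point or a joint stands for the part that bears it (a point fixed in the world has none). Each returns a list of dicts, best first, with "score" (0 to 1); they miss things now and then, are a little off and sometimes report something else, mostly with a low value. They report only what shows in the picture. A call takes as long as a camera call. They do not tell look-alikes from the thing itself.
- ctrl.spot_in(target, camera): "rect" ([left, top, width, height] in pixels, round what is visible of it).
- ctrl.tip_of(target, camera): "centre" ([column, row] in pixels: a listed point, or the origin of a listed thing).
The state is a dict: "clock": time; "joint_pos": joint angles; "qvel": joint speeds; "joint_torque": joint torques, N m; "position": TCP position; "tcp_rot": TCP orientation; "contact_force": force on the tool from outside, world axes, zero at the start; "wrist_torque": the same for the moment, N m; "opening": opening from 0.0 (shut) to 1.0 (fully open); "grip_force": force on a finger pad.
Only numpy, scipy, OpenCV 4.12 (cv2) and the standard library are available. Lean on these libraries where they do the work, as an engineer would, in place of code of your own. Each camera call takes 0.05 s, during which the arm holds its last target. There are 200 camera calls.

## Working session

There is one attempt and no reset: what is moved stays moved. The work goes in short steps, Python scripts to look and compute and a tool call to move; the robot and the scene stay as the last step left them, time stands still between calls to the robot, and variables do not carry over. Pictures are saved under pics/ and viewed, at most 13 in all, crops included, and the job is handed in when it is done.

Besides the shell and the picture viewer there is one more tool, called by a JSON object that holds its "api" and its "payload". drive_tool: Moves the arm, as the interface text tells. Its arguments: {"type":"object","properties":{"steps":{"type":"array"},"jaw":{"type":"number"},"squeeze":{"type":"number"}},"required":["steps"]}

```bash
mkdir -p pics; ls
cat > h.py <<'E'
import numpy as np, cv2
from plant import ctrl
def save(cam,name):
    im=ctrl.read_camera(cam); cv2.imwrite('pics/'+name,im[:,:,::-1]); return im
E
python3 - <<'E'
from h import *
s=ctrl.read_state(); print(s)
for c in ['scene','side']:
    save(c,c+'0.png'); k=ctrl.get_calibration(c); print(k)
    for t in ['hopper','grinder','fin','window','mark','bar','seat','pole','pink_bottle','pepper_mill','tea_box','spice_jar']:
        r=ctrl.tip_of(t,c); print(c,t,[(np.round(x['centre'],1).tolist(),round(x['score'],2)) for x in r[:4]])
print(ctrl.get_calibration('wrist'))
a=cv2.imread('pics/scene0.png');b=cv2.imread('pics/side0.png')
E
```

```text
pics
{'clock': 0.0, 'joint_pos': array([-1.2377949 ,  0.5764852 ,  0.02481224,  1.43789876, -0.01501076,
        1.12900412, -0.05650563]), 'qvel': array([-1.42283033e-04,  1.16247741e-03,  6.65472706e-04, -8.79457153e-05,
        3.33531121e-04,  9.38772780e-04,  5.47361443e-04]), 'joint_torque': array([-1.14533632e-03, -7.65752721e+01,  2.24988498e+00, -2.85963714e+01,
        1.53213961e-02,  1.27541815e-02,  1.79990188e-06]), 'position': array([273.05789598, 616.81284749, 230.47673843]), 'tcp_rot': array([-6.49845540e-01, -3.07336096e+00,  2.49327219e-03]), 'contact_force': array([ 0.48342222,  0.29148817, -0.37482207]), 'wrist_torque': array([0.00895416, 0.01708385, 0.00998126]), 'grip_force': 0.0, 'opening': 1.003939796947152}
{'mtx': array([[531.76433115,   0.        , 288.34430268],
       [  0.        , 531.76433115, 214.49481645],
       [  0.        ,   0.        ,   1.        ]]), 'position': array([-426.38228273, -842.23455621, 1245.38252118]), 'rotation': array([ 0.87033433, -0.37664656, -0.78621541])}
scene hopper [([261.6, 247.4], 0.87), ([308.3, 308.1], 0.18)]
scene 
[... 1254 characters left out ...]
4.8, 270.9], 0.45)]
side pink_bottle [([244.7, 205.3], 0.75)]
side pepper_mill [([315.1, 242.0], 0.56)]
side tea_box [([301.3, 224.6], 0.57)]
side spice_jar [([275.1, 213.8], 0.69)]
{'mtx': array([[371.59970952,   0.        , 277.10356581],
       [  0.        , 371.59970952, 214.36186066],
       [  0.        ,   0.        ,   1.        ]]), 'T_tool_cam': array([[ 7.79329595e-04,  9.51011250e-01,  3.09155294e-01,
         8.03869944e+01],
       [ 9.99999620e-01, -8.61675083e-04,  1.29816308e-04,
        -6.58823597e-01],
       [ 3.89848183e-04,  3.09155075e-01, -9.51011560e-01,
        -1.42851144e+02],
       [ 0.00000000e+00,  0.00000000e+00,  0.00000000e+00,
         1.00000000e+00]])}
```

Run:
```python
import cv2
a=cv2.imread('pics/scene0.png')[150:350,170:450];cv2.imwrite('pics/s1.png',cv2.resize(a,(800,571),interpolation=cv2.INTER_CUBIC))
a=cv2.imread('pics/side0.png')[130:330,150:430];cv2.imwrite('pics/d1.png',cv2.resize(a,(800,571),interpolation=cv2.INTER_CUBIC))
```

```text
(no output)
```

View pics/s1.png

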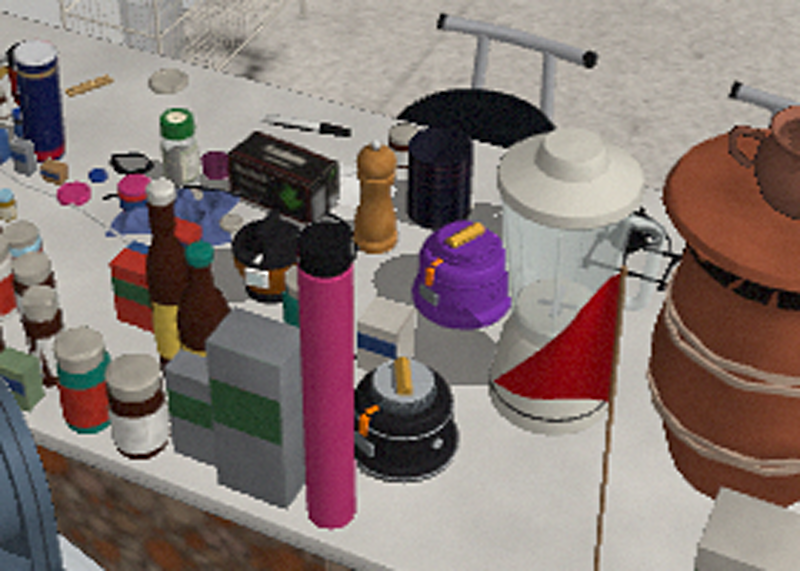

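View pics/d1.png

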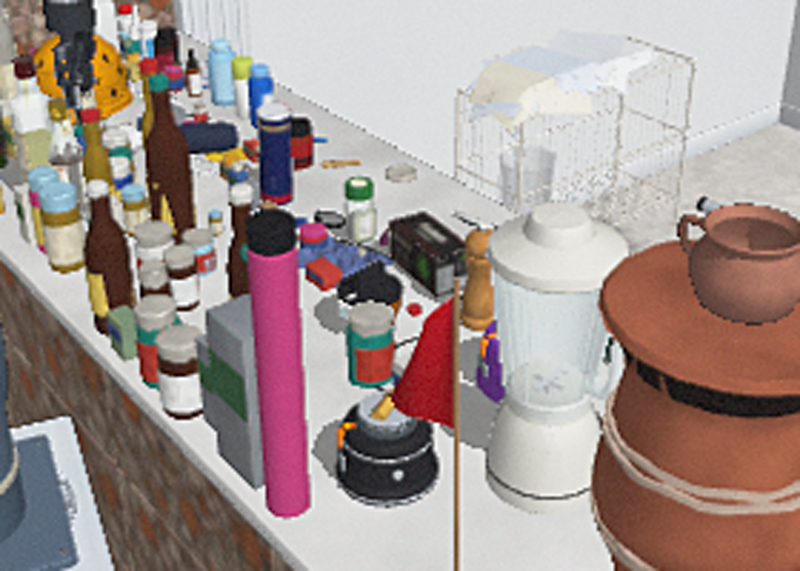

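Scene: the black grinder is at full-image px (311,300); its look-alike, the purple grinder, is at (332,245). The amber hopper with the black lid is at (264,240), with its window facing the camera and to the left. A dark cylinder at (324,212) and the brown pepper mill at (301,220) are not candidates. The pole is at (389,245) and the pink bottle's top at (284,236). Side: the hopper is at px (279,233) and the grinder at (286,285). I choose the amber hopper and the black grinder.

```bash
cat >> h.py <<'E'
from scipy.spatial.transform import Rotation as R
def ray(c,px,st=None):
    k=ctrl.get_calibration(c)
    if c=='wrist':
        T=k['T_tool_cam']; Rt=R.from_rotvec(st['tcp_rot']).as_matrix()
        M=Rt@T[:3,:3]; p=Rt@T[:3,3]+st['position']
    else: M=R.from_rotvec(k['rotation']).as_matrix(); p=k['position']
    m=k['mtx']; d=M@np.array([(px[0]-m[0,2])/m[0,0],-(px[1]-m[1,2])/m[1,1],-1]); return p,d/np.linalg.norm(d)
def onz(c,px,z,st=None):
    p,d=ray(c,px,st); return p+d*(z-p[2])/d[2]
def tri(*cs):
    A=0;b=0
    for p,d in cs:
        P=np.eye(3)-np.outer(d,d);A=A+P;b=b+P@p
    x=np.linalg.solve(A,b); return x,[round(float(np.linalg.norm((np.eye(3)-np.outer(d,d))@(x-p))),1) for p,d in cs]
def proj(c,X,st=None):
    k=ctrl.get_calibration(c)
    if c=='wrist':
        T=k['T_tool_cam']; Rt=R.from_rotvec(st['tcp_rot']).as_matrix(); M=Rt@T[:3,:3]; p=Rt@T[:3,3]+st['position']
    else: M=R.from_rotvec(k['rotation']).as_matrix(); p=k['position']
    q=M.T@(np.array(X)-p); m=k['mtx']; return np.array([m[0,2]-m[0,0]*q[0]/q[2], m[1,2]+m[1,1]*q[1]/q[2]])
E
python3 - <<'E'
from h import *
np.set_printoptions(precision=1,suppress=True)
S,D='scene','side'
for n,a,b,z in [('hopper',(261.6,247.4),(276.1,243.4),0),('fin',(261.2,228.8),(275.8,222.7),94),('grinder',(310.2,305.1),None,0),('mark',(294.1,297.5),(270,279.6),70),('bar',(308.8,284.2),(285.2,268.8),108),('seat',(311.9,285.1),(287.4,271),96),('poleTop',(389,245),(309.5,228),430),('bottle',(284.8,230),(244.7,206.5),376),('mill',(301,235),(315.1,242),0),('teabox',(266.9,220.9),(301.3,224.6),0),('jar',(234.2,209.7),(275.1,213.8),0),('win',(260.4,248.5),(269.8,237.5),51)]:
    print(n,onz(S,a,z),b and onz(D,b,z), b and tri(ray(S,a),ray(D,b)))
s=ctrl.read_state();print(R.from_rotvec(s['tcp_rot']).as_matrix())
E
```

```text
hopper [579.7 205.    0. ] [568.3 203.2  -0. ] (array([565.8, 191.8,  11.6]), [3.7, 3.7])
fin [573.8 195.6  94. ] [571.5 209.6  94. ] (array([560.4, 181.3, 111. ]), [1.1, 1.1])
grinder [ 479.5 -105.5    0. ] None None
mark [420.4 -90.2  70. ] [434.  -89.7  70. ] (array([436.1, -77.3,  55.2]), [4.4, 4.4])
bar [ 463.5 -111.7  108. ] [ 484.2 -101.7  108. ] (array([481., -99.,  98.]), [8.2, 8.2])
seat [ 476.1 -113.5   96. ] [ 492.3 -100.9   96. ] (array([ 486.2, -106.9,   94.1]), [7.2, 7.2])
poleTop [ 434.8 -377.1  430. ] [ 438.1 -373.9  430. ] (array([ 436.2, -376.5,  430.5]), [1.4, 1.4])
bottle [ 365.5 -108.6  376. ] [ 356.  -114.1  376. ] (array([ 357.6, -114.9,  379.6]), [3.5, 3.5])
mill [725.2 143.8   0. ] [718.9 150.2   0. ] (array([709.5, 130.6,  15.4]), [1.1, 1.1])
teabox [704.4 297.4   0. ] [723.8 298.2   0. ] (array([732.1, 323. , -21.9]), [6.0, 6.0])
jar [672.3 444.3   0. ] [652.9 433.3   0. ] (array([653.2, 425. ,  11.5]), [7.0, 7.0])
win [531.6 161.2  51. ] [533.6 180.1  51. ] (array([520.8, 148.7,  69.4]), [3.3, 3.3])
[[-0.9  0.4  0. ]
 [ 0.4  0.9 -0. ]
 [-0.  -0.  -1. ]]
```

```bash
cat >> h.py <<'E'
import json
def plan(wps,cur=None):
    """wps: list of (x,y,z,yaw_deg of tool x,nrows); prints rows"""
    s=ctrl.read_state()
    if cur is None:
        M=R.from_rotvec(s['tcp_rot']).as_matrix(); P=s['position'].copy()
    else: P,M=cur
    rows=[]
    for x,y,z,yaw,n in wps:
        for i in range(n):
            f=1/(n-i); a=np.radians(yaw)
            T=np.array([[np.cos(a),np.sin(a),0],[np.sin(a),-np.cos(a),0],[0,0,-1]])
            t=np.round(M.T@((np.array([x,y,z])-P)*f),1)
            w=np.round(R.from_matrix(M.T@T).as_rotvec()*f,3)
            if abs(w[0])<.02 and abs(w[1])<.02 and n>3: pass
            rows.append({'travel':t.tolist(),'angular':w.tolist()}); P=P+M@t; M=M@R.from_rotvec(w).as_matrix()
    for i in range(0,len(rows),8): print(json.dumps(rows[i:i+8]))
    print('max',max(np.linalg.norm(r['travel']) for r in rows),max(np.linalg.norm(r['angular']) for r in rows))
E
python3 - <<'E'
from h import *
plan([(290,590,330,140,2),(573,203,360,39,12),(480,-107,410,39,8)])
E
```

```text
[{"travel": [-13.2, -9.1, -49.4], "angular": [-0.0, 0.0, 0.141]}, {"travel": [-14.3, -7.1, -49.3], "angular": [-0.0, 0.0, 0.14]}, {"travel": [-38.8, -9.6, -2.5], "angular": [0.0, 0.0, 0.147]}, {"travel": [-39.8, -3.8, -2.5], "angular": [0.0, 0.0, 0.147]}, {"travel": [-39.9, 2.1, -2.5], "angular": [0.0, 0.0, 0.147]}, {"travel": [-39.2, 7.9, -2.5], "angular": [0.0, 0.0, 0.147]}, {"travel": [-37.6, 13.6, -2.5], "angular": [0.0, 0.0, 0.147]}, {"travel": [-35.2, 18.9, -2.5], "angular": [0.0, 0.0, 0.147]}]
[{"travel": [-32.0, 23.9, -2.5], "angular": [0.0, 0.0, 0.147]}, {"travel": [-28.2, 28.3, -2.5], "angular": [0.0, 0.0, 0.147]}, {"travel": [-23.7, 32.1, -2.5], "angular": [0.0, 0.0, 0.147]}, {"travel": [-18.8, 35.2, -2.5], "angular": [0.0, 0.0, 0.147]}, {"travel": [-13.4, 37.6, -2.5], "angular": [0.0, 0.0, 0.147]}, {"travel": [-7.7, 39.2, -2.5], "angular": [0.0, 0.0, 0.146]}, {"travel": [-33.4, 22.8, -6.2], "angular": [0.0, 0.0, 0.0]}, {"travel": [-33.4, 22.8, -6.3], "angular": [0.0, 0.0, 0.0]}]
[{"travel": [-33.4, 22.8, -6.2], "angular": [0.0, 0.0, 0.0]}, {"travel": [-33.4, 22.8, -6.3], "angular": [0.0, 0.0, 0.0]}, {"travel": [-33.4, 22.8, -6.2], "angular": [0.0, 0.0, 0.0]}, {"travel": [-33.5, 22.8, -6.3], "angular": [0.0, 0.0, 0.0]}, {"travel": [-33.4, 22.8, -6.2], "angular": [0.0, 0.0, 0.0]}, {"travel": [-33.5, 22.8, -6.3], "angular": [0.0, 0.0, 0.0]}]
max 51.93659596084441 0.147
```

{"api": "drive_tool", "payload": {"steps": [{"travel": [-13,-9,-49],"angular": [0,0,0.14]},{"travel": [-14,-7,-49],"angular": [0,0,0.14]},{"travel": [-39,-10,-3],"angular": [0,0,0.147]},{"travel": [-40,-4,-3],"angular": [0,0,0.147]},{"travel": [-40,2,-3],"angular": [0,0,0.147]},{"travel": [-39,8,-3],"angular": [0,0,0.147]},{"travel": [-38,14,-3],"angular": [0,0,0.147]},{"travel": [-35,19,-3],"angular": [0,0,0.147]}], "jaw": 1}}

```text
clock: 2.3
position: [432.5, 395.1, 347.6]
tcp_rot: [-2.236, -2.207, -0.001]
contact_force: [-0.0, 0.4, -0.1]
opening: 1.001
grip_force: 0.0
```

{"api": "drive_tool", "payload": {"steps": [{"travel": [-32,24,-2],"angular": [0,0,0.147]},{"travel": [-28,28,-2],"angular": [0,0,0.147]},{"travel": [-24,32,-2],"angular": [0,0,0.147]},{"travel": [-19,35,-2],"angular": [0,0,0.147]},{"travel": [-13,38,-2],"angular": [0,0,0.147]},{"travel": [-8,39,-2],"angular": [0,0,0.146]},{"travel": [0,0,0],"angular": [0,0,0]}]}}

```text
clock: 3.18
position: [574.6, 199.3, 359.6]
tcp_rot: [2.963, 1.04, 0.001]
contact_force: [-0.3, 0.7, 0.2]
opening: 0.998
grip_force: 0.0
```

Run:
```python
from h import *
s=ctrl.read_state(); np.save('st_w1.npy',s,allow_pickle=True)
im=save('wrist','w1.png')
print(s['clock'],s['position'],s['tcp_rot'],s['joint_pos'])
for t,z in [('fin',94),('hopper',0),('window',51),('slot',0)]:
    r=ctrl.tip_of(t,'wrist'); print(t,[(x['centre'],round(x['score'],2),onz('wrist',x['centre'],z,s)) for x in r[:3]])
plan([(480,-107,410,39,7)])
```

```text
3.175 [574.55723734 199.33598778 359.60386528] [2.96252180e+00 1.03953948e+00 9.87728794e-04] [-0.78884101  0.44819412  0.62265279  1.41995338 -0.25972823  1.35559991
 -1.05396   ]
fin [([284.6, 173.6], 0.89, array([574.52263729, 188.50298807,  94.        ])), ([390.5, 321.0], 0.64, array([510.75933898, -37.28323337,  94.        ]))]
hopper [([280.6, 161.4], 0.84, array([570.32260089, 189.4471195 ,   0.        ]))]
window [([274.5, 204.3], 0.97, array([529.54613007, 167.25090165,  51.        ]))]
slot []
[{"travel": [-38.3, 26.1, -7.3], "angular": [-0.0, 0.0, 0.001]}, {"travel": [-38.3, 26.1, -7.3], "angular": [-0.0, 0.0, 0.0]}, {"travel": [-38.3, 26.1, -7.3], "angular": [-0.0, 0.0, 0.001]}, {"travel": [-38.3, 26.2, -7.3], "angular": [-0.0, 0.0, 0.0]}, {"travel": [-38.3, 26.2, -7.2], "angular": [-0.0, 0.0, 0.001]}, {"travel": [-38.3, 26.2, -7.3], "angular": [-0.0, 0.0, 0.0]}, {"travel": [-38.3, 26.2, -7.2], "angular": [-0.001, 0.0, 0.001]}]
max 46.97467402760768 0.001414213562373095
```

View pics/w1.png

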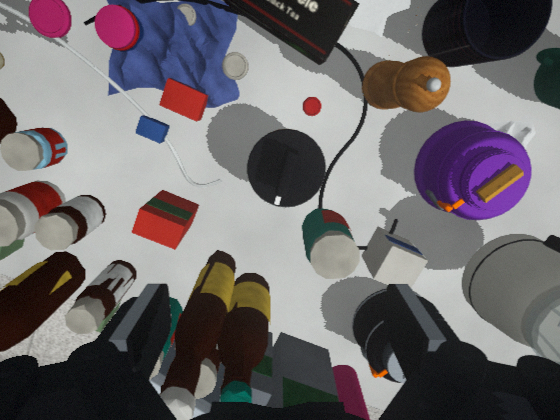

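Wrist view: the hopper's black lid is at px (286,168) with its fin, and the white tick at (278,201). The purple decoy is at (475,170). The black grinder is at (385,335), half hidden by a finger, with its orange mark at (379,374).

Run:
```python
from h import *
np.set_printoptions(precision=1,suppress=True)
s=np.load('st_w1.npy',allow_pickle=True).item()
im=cv2.imread('pics/w1.png'); hsv=cv2.cvtColor(im,cv2.COLOR_BGR2HSV)
m=((hsv[:,:,2]<60)).astype(np.uint8); m[:, :240]=0; m[:,340:]=0; m[:115]=0; m[215:]=0
m=cv2.morphologyEx(m,cv2.MORPH_OPEN,np.ones((7,7)))
n,l,st,c=cv2.connectedComponentsWithStats(m); i=1+np.argmax(st[1:,4]); print(st[i],c[i])
cn=max(cv2.findContours((l==i).astype(np.uint8),0,1)[0],key=cv2.contourArea); el=cv2.fitEllipse(cn); print(el)
w=(hsv[:,:,2]>200)&(hsv[:,:,1]<40); w[:190]=0;w[208:]=0;w[:,:270]=0;w[:,286:]=0
t=np.argwhere(w).mean(0)[::-1]; print('tick',t)
C=onz('wrist',el[0],72,s);T=onz('wrist',t,72,s);print(C,T,np.linalg.norm(C-T),'yaw',np.degrees(np.arctan2(*(C-T)[1::-1])))
for nme,p,z in [('tealjar',(332,250),90),('bottletop1',(180,395),220),('bottle2',(237,390),220),('redbox',(165,215),60),('whitebox',(395,250),60),('grinder',(390,335),94)]: print(nme,onz('wrist',p,z,s))
```

```text
[ 247  129   78   77 4627] [285.8 166.8]
((285.8522644042969, 166.6302032470703), (74.44384002685547, 77.24284362792969), 102.0213623046875)
tick [277.3 200.2]
[578.6 189.3  72. ] [540.5 171.6  72. ] 42.010634158210124 yaw 24.973152470745003
tealjar [537.1  84.4  90. ]
bottletop1 [365.7 150.2 220. ]
bottle2 [404.1 111.5 220. ]
redbox [435.1 267.2  60. ]
whitebox [580.9   8.8  60. ]
grinder [495.2 -51.5  94. ]
```

{"api": "drive_tool", "payload": {"steps": [{"travel": [-44,26,-7],"angular": [0,0,0]},{"travel": [-44,26,-7],"angular": [0,0,0]},{"travel": [-44,26,-7],"angular": [0,0,0]},{"travel": [-44,26,-7],"angular": [0,0,0]},{"travel": [-44,26,-7],"angular": [0,0,0]},{"travel": [-44,26,-7],"angular": [0,0,0]},{"travel": [-44,26,-7],"angular": [0,0,0]},{"travel": [0,0,0],"angular": [0,0,0]}]}}

```text
clock: 4.42
position: [447.1, -135.8, 409.5]
tcp_rot: [2.962, 1.043, 0.003]
contact_force: [0.6, 0.1, -0.3]
opening: 0.999
grip_force: 0.0
```

Run:
```python
from h import *
np.set_printoptions(precision=1,suppress=True)
s=ctrl.read_state(); np.save('st_w2.npy',s,allow_pickle=True)
im=save('wrist','w2.png')
print(s['clock'],s['position'],s['tcp_rot'],s['joint_pos'],s['contact_force'])
for t,z in [('bar',108),('seat',96),('mark',70),('grinder',0)]:
    r=ctrl.tip_of(t,'wrist'); print(t,[(x['centre'],round(x['score'],2),onz('wrist',x['centre'],z,s)) for x in r[:3]])
```

```text
4.425 [ 447.1 -135.8  409.5] [3. 1. 0.] [-0.4  0.2  0.8  1.7 -0.1  1.4 -0.5] [ 0.6  0.1 -0.3]
bar [([273.4, 121.3], 0.98, array([ 481.7, -102.4,  108. ]))]
seat [([273.5, 119.3], 0.83, array([ 482.9, -101.5,   96. ]))]
mark [([239.8, 150.4], 0.86, array([423.8, -92.8,  70. ]))]
grinder [([274.9, 115.3], 0.9, array([ 483.5, -102.7,    0. ])), ([240.3, 147.1], 0.2, array([416.1, -91.3,   0. ]))]
```

View pics/w2.png

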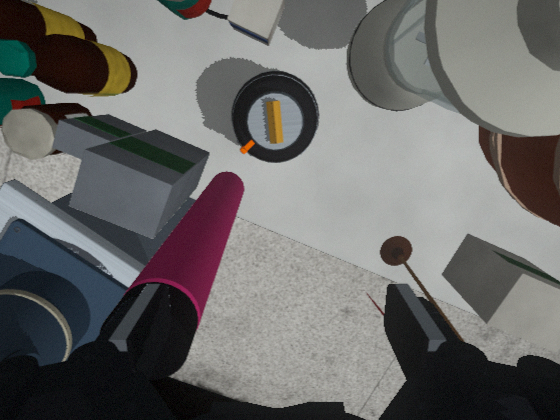

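Wrist view above the black grinder: its collar is at px (275,118), the brass bar at (274,121) and nearly vertical in the image, and the orange mark at (247,147). The pink bottle's top is under the left finger.

Run:
```python
from h import *
np.set_printoptions(precision=1,suppress=True)
s=np.load('st_w2.npy',allow_pickle=True).item()
im=cv2.imread('pics/w2.png'); hsv=cv2.cvtColor(im,cv2.COLOR_BGR2HSV)
roi=np.zeros(im.shape[:2],bool); roi[60:170,225:325]=1
H,S,V=cv2.split(hsv)
def comp(m):
    m=(m&roi).astype(np.uint8); n,l,st,c=cv2.connectedComponentsWithStats(m); i=1+np.argmax(st[1:,4]); print(st[i]); return l==i,c[i]
bar,bc=comp((H>12)&(H<32)&(S>90)); 
mk,mc=comp((H<=12)&(S>180)&(V>150))
col=(V>110)&(S<90)&roi; 
yy,xx=np.mgrid[:420,:560]; col&=((xx-275)**2+(yy-119)**2<33**2)
u=(col|bar).astype(np.uint8); u=cv2.morphologyEx(u,cv2.MORPH_OPEN,np.ones((5,5)))
el=cv2.fitEllipse(cv2.convexHull(max(cv2.findContours(u,0,1)[0],key=cv2.contourArea))); print('collar',el)
print('bar px',bc,'mark px',mc)
r=cv2.minAreaRect(np.argwhere(bar)[:,::-1].astype(np.float32)); print(r)
# project outline
P=np.array([onz('wrist',p,108,s)[:2] for p in np.argwhere(bar)[:,::-1]]); c=P.mean(0); w,v=np.linalg.eigh(np.cov((P-c).T)); print('bar c',c,np.sqrt(w*12),'ang',np.degrees(np.arctan2(v[1,1],v[0,1]))%180)
B=onz('wrist',el[0],95,s); M=onz('wrist',mc,70,s); print('collar c',B,'mark',M,np.linalg.norm((B-M)[:2]),'grinder yaw',np.degrees(np.arctan2(*(B-M)[1::-1])))
# outer dark body
d=(V<70)&(((xx-275)**2+(yy-117)**2)<52**2); d=cv2.morphologyEx(d.astype(np.uint8),cv2.MORPH_OPEN,np.ones((5,5)))
e2=cv2.fitEllipse(cv2.convexHull(max(cv2.findContours(d,0,1)[0],key=cv2.contourArea))); print('body',e2, onz('wrist',e2[0],40,s),onz('wrist',e2[0],78,s))
cv2.imwrite('pics/w2c.png',cv2.resize(im[60:180,195:355],(800,600),interpolation=cv2.INTER_CUBIC))
```

```text
[266 101  17  42 565]
[240 144   7   6  11]
collar ((274.6881408691406, 121.11107635498047), (54.536163330078125, 55.45370101928711), 177.39422607421875)
bar px [274.4 121.4] mark px [243.4 147.1]
((274.4139404296875, 121.55329132080078), (41.91804885864258, 13.580361366271973), 84.80557250976562)
bar c [ 482.3 -103.5] [15.6 47.3] ang 44.450649066635094
collar c [ 482.1 -103.9   95. ] mark [430.1 -93.8  70. ] 53.039774404786066 grinder yaw -11.015882403373556
body ((273.51568603515625, 116.93767547607422), (85.08757019042969, 89.8139419555664), 163.79026794433594) [ 482.4 -101.4   40. ] [ 484.2 -100.3   78. ]
```

View pics/w2c.png

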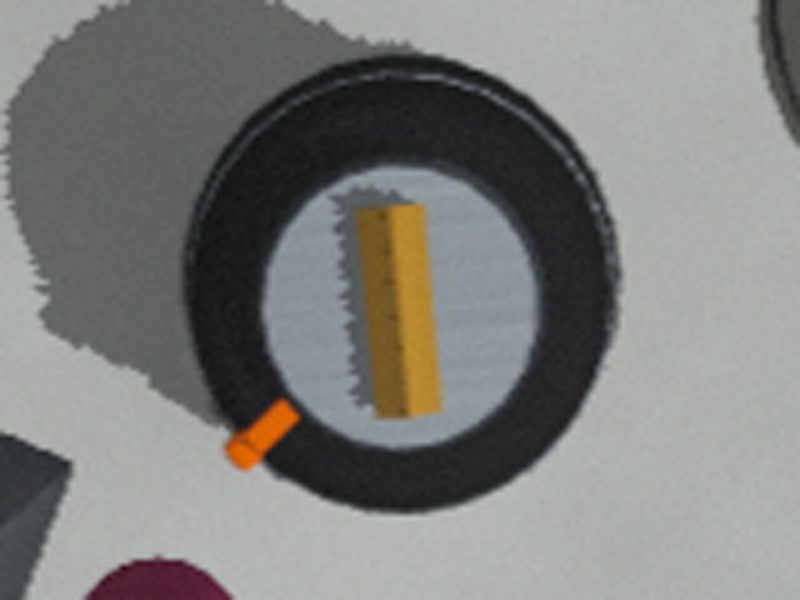

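Run:
```python
from h import *
np.set_printoptions(precision=1,suppress=True)
s=np.load('st_w2.npy',allow_pickle=True).item()
C=np.array([482.2,-103.7])
a,b=[onz('wrist',p,108,s)[:2] for p in [(272.6,101.6),(276,143)]]; print('ridge',a,b,np.degrees(np.arctan2(*(a-b)[::-1])),np.linalg.norm(a-b),(a+b)/2)
for p in [(253.4,142),(248,145.7),(242.6,149)]:
  for z in (74,78):
    m=onz('wrist',p,z,s)[:2]; print(z,m,np.linalg.norm(m-C),np.degrees(np.arctan2(*(C-m)[::-1])))
print(R.from_rotvec(s['tcp_rot']).as_matrix())
plan([(578.5,190,330,25,8)])
```

```text
ridge [498.3 -88. ] [ 464.2 -120.4] 43.51856240611983 47.05048770961092 [ 481.2 -104.2]
74 [443.8 -99.8] 38.56606943386 -5.846453709514003
78 [444.4 -99.7] 38.05222104609109 -6.096495915342783
74 [435.8 -97.3] 46.82653330320732 -7.908467032884711
78 [436.4 -97.2] 46.24968578549639 -8.122606503488733
74 [428.2 -94.4] 54.83037852149537 -9.744696255397296
78 [428.8 -94.4] 54.192223082979496 -9.933647853892598
[[ 0.8  0.6  0. ]
 [ 0.6 -0.8 -0. ]
 [ 0.   0.  -1. ]]
[{"travel": [37.9, -20.8, 9.8], "angular": [-0.0, 0.0, 0.031]}, {"travel": [37.2, -22.0, 9.7], "angular": [-0.0, 0.0, 0.031]}, {"travel": [36.5, -23.1, 9.8], "angular": [-0.0, 0.0, 0.031]}, {"travel": [35.8, -24.3, 9.7], "angular": [-0.0, 0.0, 0.031]}, {"travel": [35.0, -25.4, 9.8], "angular": [-0.0, 0.0, 0.031]}, {"travel": [34.3, -26.4, 9.7], "angular": [-0.0, 0.0, 0.031]}, {"travel": [33.4, -27.5, 9.8], "angular": [-0.0, 0.0, 0.031]}, {"travel": [32.5, -28.5, 9.7], "angular": [-0.0, 0.0, 0.031]}]
max 44.360455362856676 0.031
```

{"api": "drive_tool", "payload": {"steps": [{"travel": [38,-21,8],"angular": [0,0,0.031]},{"travel": [37,-22,8],"angular": [0,0,0.031]},{"travel": [36,-23,8],"angular": [0,0,0.031]},{"travel": [36,-24,12],"angular": [0,0,0.031]},{"travel": [35,-25,18],"angular": [0,0,0.031]},{"travel": [34,-26,28],"angular": [0,0,0.031]},{"travel": [33,-28,34],"angular": [0,0,0.031]},{"travel": [33,-29,34],"angular": [0,0,0.031]}]}}

```text
clock: 5.68
position: [578.5, 190.7, 256.7]
tcp_rot: [-3.067, -0.678, 0.001]
contact_force: [0.2, 1.0, 0.2]
opening: 0.997
grip_force: 0.0
```

{"api": "drive_tool", "payload": {"steps": [{"travel": [0,0,0],"angular": [0,0,0]}], "jaw": 0.6}}

```text
clock: 5.8
position: [576.8, 193.3, 253.9]
tcp_rot: [3.065, 0.688, -0.01]
contact_force: [-0.7, -0.5, 0.1]
opening: 0.814
grip_force: 0.0
```

Run:
```python
from h import *
np.set_printoptions(precision=2,suppress=True)
s=ctrl.read_state(); np.save('st_w3.npy',s,allow_pickle=True)
im=save('wrist','w3.png')
print(s['clock'],s['position'],R.from_rotvec(s['tcp_rot']).as_matrix(),s['opening'])
for t,z in [('fin',94),('window',51),('hopper',0)]:
    r=ctrl.tip_of(t,'wrist'); print(t,[(x['centre'],round(x['score'],2),onz('wrist',x['centre'],z,s)) for x in r[:3]])
```

```text
5.8 [576.83 193.35 253.89] [[ 0.9   0.43 -0.01]
 [ 0.43 -0.9  -0.  ]
 [-0.01 -0.   -1.  ]] 0.814100912147299
fin [([282.6, 193.2], 0.72, array([576.19, 188.45,  94.  ]))]
window [([280.8, 231.9], 0.82, array([529.34, 167.34,  51.  ]))]
hopper [([281.7, 174.8], 0.61, array([572.09, 186.18,   0.  ]))]
```

View pics/w3.png

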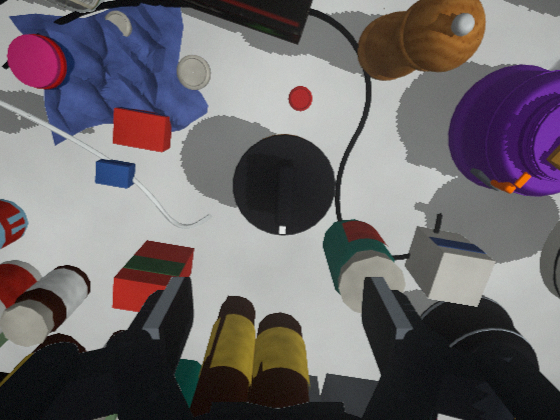

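The lid is at px (284,184) with its tick at (282,230), so the fin lies along the image's vertical. The teal jar at (370,275) is near the right finger.

Run:
```python
from h import *
np.set_printoptions(precision=1,suppress=True)
s=np.load('st_w3.npy',allow_pickle=True).item()
im=cv2.imread('pics/w3.png'); hsv=cv2.cvtColor(im,cv2.COLOR_BGR2HSV);V=hsv[:,:,2]
yy,xx=np.mgrid[:420,:560]
m=((V<75)&((xx-284)**2+(yy-184)**2<56**2)).astype(np.uint8); m=cv2.morphologyEx(m,cv2.MORPH_OPEN,np.ones((9,9)))
cn=max(cv2.findContours(m,0,1)[0],key=cv2.contourArea); el=cv2.fitEllipse(cv2.convexHull(cn)); print(el)
w=(V>180)&(abs(xx-282)<6)&(abs(yy-230)<7)&(yy<236); t=np.argwhere(w).mean(0)[::-1]; print(t,w.sum())
C=onz('wrist',el[0],72,s);T=onz('wrist',t,72,s);print(C,T,np.linalg.norm(C-T),'yaw',np.degrees(np.arctan2(*(C-T)[1::-1])))
for z in (60,90): print('jar',onz('wrist',(370,283),z,s))
```

```text
((283.38031005859375, 184.30380249023438), (99.61555480957031, 102.10340881347656), 91.98314666748047)
[281.9 229.8] 40
[578.7 188.5  72. ] [538.9 170.9  72. ] 43.52142483540263 yaw 23.88926989103037
jar [521.1  63.2  60. ]
jar [532.4  77.8  90. ]
```

Run:
```python
from h import *
s=ctrl.read_state();print(s['position'],s['clock'])
plan([(578.7,188.6,150,24.3,3),(578.7,188.6,77,24.3,4)])
```

```text
[578.66323964 186.85322141 259.04993719] 6.0
[{"travel": [0.2, -0.5, 36.3], "angular": [0.0, -0.0, 0.003]}, {"travel": [0.2, -0.6, 36.4], "angular": [0.0, -0.0, 0.003]}, {"travel": [0.3, -0.5, 36.3], "angular": [0.001, -0.001, 0.003]}, {"travel": [-0.0, -0.0, 18.3], "angular": [-0.0, 0.0, 0.0]}, {"travel": [-0.0, -0.0, 18.2], "angular": [-0.0, 0.0, 0.0]}, {"travel": [-0.0, -0.0, 18.3], "angular": [-0.0, 0.0, 0.0]}, {"travel": [-0.0, -0.0, 18.2], "angular": [-0.0, 0.0, 0.0]}]
max 36.40549409086491 0.0033166247903554
```

{"api": "drive_tool", "payload": {"steps": [{"travel": [0.3,-0.5,36],"angular": [0,0,0.003]},{"travel": [0.3,-0.6,36],"angular": [0,0,0.003]},{"travel": [0.3,-0.5,36],"angular": [0,0,0.003]},{"travel": [0,0,20],"angular": [0,0,0]},{"travel": [0,0,20],"angular": [0,0,0]},{"travel": [0,0,17],"angular": [0,0,0]},{"travel": [0,0,12],"angular": [0,0,0]},{"travel": [0,0,0],"angular": [0,0,0]}]}}

```text
clock: 7.0
position: [578.4, 189.2, 80.9]
tcp_rot: [3.071, 0.662, -0.001]
contact_force: [-0.6, -0.6, 0.2]
opening: 0.599
grip_force: 0.0
```

{"api": "drive_tool", "payload": {"steps": [{"travel": [0,0,0],"angular": [0,0,0]}]}}

```text
clock: 7.12
position: [579.1, 189.4, 81.9]
tcp_rot: [-3.071, -0.662, -0.001]
contact_force: [0.3, -0.3, 0.6]
opening: 0.6
grip_force: 0.0
```

{"api": "drive_tool", "payload": {"steps": [{"travel": [0,0.5,4],"angular": [0,0,0]},{"travel": [0,0,0],"angular": [0,0,0]},{"travel": [0,0,0],"angular": [0,0,0]},{"travel": [0,0,0],"angular": [0,0,0]},{"travel": [0,0,0],"angular": [0,0,0]}], "jaw": 0, "squeeze": 60}}

```text
clock: 7.75
position: [578.8, 189.0, 77.3]
tcp_rot: [3.071, 0.662, -0.0]
contact_force: [-0.0, 0.2, -0.6]
opening: 0.152
grip_force: 62.7
```

Run:
```python
from h import *
s=ctrl.read_state();print(s)
```

```text
{'clock': 7.75, 'joint_pos': array([-0.70350223,  0.7095042 ,  0.51521794,  1.80178563, -0.48522629,
        0.75902651, -1.07834515]), 'qvel': array([ 0.00034216,  0.00094666, -0.00127144,  0.0010314 ,  0.00062746,
        0.00141369,  0.00061684]), 'joint_torque': array([ 7.64205703e-03, -7.18866062e+01,  1.18757316e+01, -1.93859929e+01,
        3.91752762e-02, -7.40508875e-02, -6.98932548e-03]), 'position': array([578.84462224, 189.00042433,  77.33937162]), 'tcp_rot': array([ 3.07098293e+00,  6.62309854e-01, -4.87617477e-05]), 'contact_force': array([-0.02313957,  0.22933435, -0.58666104]), 'wrist_torque': array([0.05830027, 0.01966967, 0.05954072]), 'grip_force': 62.72622585296631, 'opening': 0.15232555311967308}
```

Run:
```python
from h import *
plan([(578.7,188.6,200,24.3,3),(570,160,270,24.3,2),(482,-104,270,44,8),(482,-104,200,44,3)])
```

```text
[{"travel": [-0.1, 0.1, -40.9], "angular": [-0.0, 0.0, 0.0]}, {"travel": [-0.1, 0.1, -40.9], "angular": [-0.0, 0.0, 0.0]}, {"travel": [-0.1, 0.1, -40.9], "angular": [-0.0, 0.0, 0.001]}, {"travel": [-9.8, 11.2, -35.0], "angular": [-0.0, 0.0, -0.0]}, {"travel": [-9.9, 11.3, -35.0], "angular": [-0.0, 0.0, -0.0]}, {"travel": [-23.6, 25.6, 0.0], "angular": [-0.0, 0.0, -0.043]}, {"travel": [-24.7, 24.5, 0.0], "angular": [-0.0, 0.0, -0.043]}, {"travel": [-25.7, 23.4, 0.0], "angular": [-0.0, 0.0, -0.043]}]
[{"travel": [-26.7, 22.3, 0.0], "angular": [-0.0, 0.0, -0.043]}, {"travel": [-27.6, 21.1, 0.0], "angular": [-0.0, 0.0, -0.043]}, {"travel": [-28.5, 20.0, 0.0], "angular": [-0.0, 0.0, -0.043]}, {"travel": [-29.3, 18.7, 0.0], "angular": [-0.0, 0.0, -0.043]}, {"travel": [-30.1, 17.4, 0.0], "angular": [-0.0, 0.0, -0.043]}, {"travel": [-0.0, -0.0, 23.3], "angular": [-0.0, 0.0, -0.0]}, {"travel": [-0.0, -0.0, 23.4], "angular": [-0.0, 0.0, -0.0]}, {"travel": [-0.0, -0.0, 23.3], "angular": [-0.0, 0.0, -0.0]}]
max 40.90024449804671 0.043
```

{"api": "drive_tool", "payload": {"steps": [{"travel": [0,0,-30],"angular": [0,0,0]},{"travel": [0,0,-45],"angular": [0,0,0]},{"travel": [0,0,-48],"angular": [0,0,0]},{"travel": [-9.8,11.2,-35],"angular": [0,0,0]},{"travel": [-9.8,11.2,-35],"angular": [0,0,0]},{"travel": [-23.6,25.6,0],"angular": [0,0,-0.043]},{"travel": [-24.7,24.5,0],"angular": [0,0,-0.043]},{"travel": [-25.7,23.4,0],"angular": [0,0,-0.043]}]}}

```text
clock: 8.75
position: [536.5, 60.4, 270.1]
tcp_rot: [-3.021, -0.861, 0.001]
contact_force: [-0.5, -0.8, -3.3]
opening: 0.151
grip_force: 62.4
```

{"api": "drive_tool", "payload": {"steps": [{"travel": [-26.7,22.3,0],"angular": [0,0,-0.043]},{"travel": [-27.6,21.1,0],"angular": [0,0,-0.043]},{"travel": [-28.5,20,0],"angular": [0,0,-0.043]},{"travel": [-29.3,18.7,0],"angular": [0,0,-0.043]},{"travel": [-30.1,17.4,0],"angular": [0,0,-0.043]},{"travel": [0,0,20],"angular": [0,0,0]},{"travel": [0,0,23],"angular": [0,0,0]},{"travel": [0,0,15],"angular": [0,0,0]}]}}

```text
clock: 9.75
position: [481.9, -103.5, 211.3]
tcp_rot: [-2.912, -1.177, 0.002]
contact_force: [-1.1, 0.2, -2.8]
opening: 0.153
grip_force: 62.3
```

{"api": "drive_tool", "payload": {"steps": [{"travel": [0,0,0],"angular": [0,0,0]},{"travel": [0,0,0],"angular": [0,0,0]}]}}

```text
clock: 10.0
position: [482.9, -103.7, 212.9]
tcp_rot: [2.912, 1.178, 0.001]
contact_force: [0.7, -0.3, -2.8]
opening: 0.149
grip_force: 62.3
```

Run:
```python
from h import *
np.set_printoptions(precision=2,suppress=True)
s=ctrl.read_state();print(s['position'],s['contact_force'],s['wrist_torque'],s['opening'])
a=save('side','d2.png');b=save('scene','s2.png')
for c in ('side','scene'):
    k=ctrl.get_calibration(c); print(proj(c,(482,-104,95)))
a=cv2.resize(a[170:330,200:360],(400,400),interpolation=cv2.INTER_CUBIC);b=cv2.resize(b[180:340,230:390],(400,400),interpolation=cv2.INTER_CUBIC)
cv2.imwrite('pics/both2.png',np.hstack([a,b])[:,:,::-1])
plan([(482,-104,188,44,1)])
```

```text
[ 482.92 -103.67  212.86] [ 0.7  -0.26 -2.82] [ 0.02 -0.04 -0.03] 0.14904504016706038
[284.9  272.52]
[310.72 282.85]
[{"travel": [-1.0, -0.5, 25.0], "angular": [0.001, -0.001, 0.001]}]
max 25.024987512484397 0.0017320508075688774
```

View pics/both2.png

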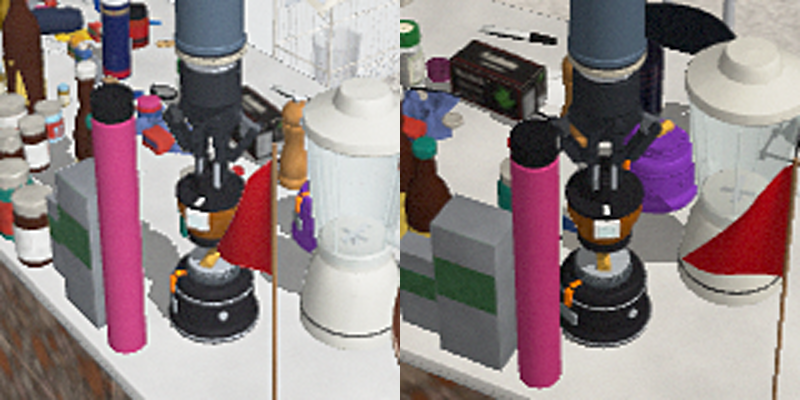

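Side and scene views: the held hopper, window toward the cameras, hangs level right above the grinder's bar. The pink bottle and the pole are clear of the arm.

{"api": "drive_tool", "payload": {"steps": [{"travel": [-0.7,-0.3,12],"angular": [0,0,0]},{"travel": [0,0,10],"angular": [0,0,0]},{"travel": [0,0,2],"angular": [0,0,0]},{"travel": [0,0,0],"angular": [0,0,0]}]}}

```text
clock: 10.6
position: [481.7, -103.9, 188.1]
tcp_rot: [-2.912, -1.178, 0.001]
contact_force: [0.2, 0.2, -3.5]
opening: 0.158
grip_force: 62.3
```

{"api": "drive_tool", "payload": {"steps": [{"travel": [0,0,1.5],"angular": [0,0,0]},{"travel": [0,0,1],"angular": [0,0,0]},{"travel": [0,0,0.5],"angular": [0,0,0]}]}}

```text
clock: 10.98
position: [481.9, -103.8, 185.3]
tcp_rot: [2.912, 1.178, 0.0]
contact_force: [0.5, -0.1, -3.5]
opening: 0.155
grip_force: 62.3
```

{"api": "drive_tool", "payload": {"steps": [{"travel": [0,0,1],"angular": [0,0,0]},{"travel": [0,0,0.5],"angular": [0,0,0]}]}}

```text
clock: 11.22
position: [481.8, -103.8, 183.8]
tcp_rot: [2.912, 1.178, 0.0]
contact_force: [0.2, -0.3, -2.7]
opening: 0.156
grip_force: 62.3
```

{"api": "drive_tool", "payload": {"steps": [{"travel": [0,0,1],"angular": [0,0,0]},{"travel": [0,0,0.7],"angular": [0,0,0]}]}}

```text
clock: 11.48
position: [481.8, -103.8, 182.0]
tcp_rot: [-2.912, -1.178, 0.0]
contact_force: [0.3, 0.1, -3.2]
opening: 0.151
grip_force: 62.3
```

{"api": "drive_tool", "payload": {"steps": [{"travel": [0,0,1],"angular": [0,0,0]},{"travel": [0,0,0.7],"angular": [0,0,0]}]}}

```text
clock: 11.72
position: [481.8, -103.8, 180.3]
tcp_rot: [2.912, 1.178, -0.0]
contact_force: [0.5, 0.0, -2.6]
opening: 0.152
grip_force: 62.3
```

{"api": "drive_tool", "payload": {"steps": [{"travel": [0,0,1],"angular": [0,0,0]},{"travel": [0,0,0.7],"angular": [0,0,0]}]}}

```text
clock: 11.98
position: [481.8, -103.8, 178.6]
tcp_rot: [-2.912, -1.178, 0.0]
contact_force: [0.1, -1.1, -3.1]
opening: 0.152
grip_force: 62.3
```

{"api": "drive_tool", "payload": {"steps": [{"travel": [0,0,0.8],"angular": [0,0,0]},{"travel": [0,0,0.7],"angular": [0,0,0]}]}}

```text
clock: 12.22
position: [481.8, -103.8, 177.1]
tcp_rot: [2.912, 1.178, -0.0]
contact_force: [-0.6, -0.1, -3.0]
opening: 0.151
grip_force: 62.3
```

{"api": "drive_tool", "payload": {"steps": [{"travel": [0,0,0.8],"angular": [0,0,0]},{"travel": [0,0,0.7],"angular": [0,0,0]}]}}

```text
clock: 12.48
position: [481.8, -103.8, 175.6]
tcp_rot: [2.912, 1.178, -0.0]
contact_force: [-0.3, 1.1, -3.6]
opening: 0.147
grip_force: 62.3
```

{"api": "drive_tool", "payload": {"steps": [{"travel": [0,0,0.8],"angular": [0,0,0]},{"travel": [0,0,0.7],"angular": [0,0,0]}]}}

```text
clock: 12.72
position: [481.9, -103.8, 174.2]
tcp_rot: [2.912, 1.178, 0.0]
contact_force: [0.9, 0.1, -3.4]
opening: 0.151
grip_force: 62.3
```

{"api": "drive_tool", "payload": {"steps": [{"travel": [0,0,0.7],"angular": [0,0,0]},{"travel": [0,0,0.3],"angular": [0,0,0]}]}}

```text
clock: 12.98
position: [481.8, -103.8, 173.1]
tcp_rot: [2.912, 1.178, -0.0]
contact_force: [-0.1, -0.5, -2.7]
opening: 0.149
grip_force: 62.3
```

{"api": "drive_tool", "payload": {"steps": [{"travel": [0,0,0.7],"angular": [0,0,0]},{"travel": [0,0,0.3],"angular": [0,0,0]}]}}

```text
clock: 13.22
position: [481.9, -103.9, 172.4]
tcp_rot: [2.912, 1.178, 0.001]
contact_force: [-0.9, 0.5, 2.0]
opening: 0.152
grip_force: 63.1
```

{"api": "drive_tool", "payload": {"steps": [{"travel": [0,0,0.4],"angular": [0,0,0]},{"travel": [0,0,0.2],"angular": [0,0,0]}]}}

```text
clock: 13.48
position: [481.9, -103.9, 171.7]
tcp_rot: [2.912, 1.178, 0.0]
contact_force: [-0.5, 0.7, 2.9]
opening: 0.15
grip_force: 63.2
```

{"api": "drive_tool", "payload": {"steps": [{"travel": [0,0,0],"angular": [0,0,0]},{"travel": [0,0,0.1],"angular": [0,0,0.05]},{"travel": [0,0,0.1],"angular": [0,0,0.05]},{"travel": [0,0,0.2],"angular": [0,0,0.08]},{"travel": [0,0,0.2],"angular": [0,0,0.08]}], "squeeze": 100}}

```text
clock: 14.1
position: [482.2, -103.8, 171.2]
tcp_rot: [3.041, 0.788, 0.001]
contact_force: [-0.1, -0.2, 3.4]
opening: 0.138
grip_force: 100.6
```

```bash
cat > st.py <<'E'
from h import *
np.set_printoptions(precision=2,suppress=True)
s=ctrl.read_state();M=R.from_rotvec(s['tcp_rot']).as_matrix();print(s['clock'],s['position'],s['contact_force'],s['wrist_torque'],s['joint_pos'],'yaw',np.degrees(np.arctan2(M[1,0],M[0,0])),'tilt',M[:2,2])
E
python3 st.py
```

```text
14.1 [ 482.17 -103.85  171.17] [-0.13 -0.2   3.45] [0.07 0.19 0.31] [-0.33  0.45  0.64  2.   -0.37  0.8  -0.54] yaw 29.054046143614848 tilt [ 0. -0.]
```

{"api": "drive_tool", "payload": {"steps": [{"travel": [0,0,0.2],"angular": [0,0,0.09]},{"travel": [0,0,0.1],"angular": [0,0,0.09]},{"travel": [0,0,0.2],"angular": [0,0,0.09]},{"travel": [0,0,0.2],"angular": [0,0,0.09]},{"travel": [0,0,0.1],"angular": [0,0,0.09]},{"travel": [0,0,0.2],"angular": [0,0,0.09]},{"travel": [0,0,0],"angular": [0,0,0]}]}}

```text
clock: 14.98
position: [482.2, -103.6, 170.0]
tcp_rot: [3.141, -0.047, 0.0]
contact_force: [0.2, 1.2, 3.1]
opening: 0.142
grip_force: 100.5
```

```bash
python3 st.py
python3 - <<'E'
from h import *
np.set_printoptions(precision=1,suppress=True)
S={}
for c in ('side','scene'):
    S[c]=save(c,c[:2]+'3.png')
    for t in ('window','mark','fin','seat','grinder'):
        print(c,t,[(np.round(x['centre'],1).tolist(),round(x['score'],2)) for x in ctrl.tip_of(t,c)[:2]])
C=np.array([482,-103.9])
# predicted pixel positions for grinder yaws
for c in S:
  for y in (-6,-10,-14,-18):
    a=np.radians(y);u=np.array([np.cos(a),np.sin(a)])
    print(c,y,'mark',proj(c,[*(C-56*u),70]),'win',proj(c,[*(C-48.5*u),145]))
a=cv2.resize(S['side'][200:300,235:335],(400,400),interpolation=cv2.INTER_CUBIC);b=cv2.resize(S['scene'][210:310,260:360],(400,400),interpolation=cv2.INTER_CUBIC)
cv2.imwrite('pics/both3.png',np.hstack([a,b])[:,:,::-1])
E
```

```text
14.975 [ 482.16 -103.58  170.01] [0.22 1.24 3.1 ] [0.4  0.02 0.15] [-0.42  0.5   0.8   2.01 -0.48  0.83 -0.95] yaw -1.713518934257132 tilt [ 0. -0.]
side window [([269.4, 259.9], 0.96), ([270.8, 281.6], 0.56)]
side mark [([269.9, 279.8], 0.63), ([318.2, 247.9], 0.44)]
side fin [([283.3, 249.1], 0.93)]
side seat [([290.9, 273.5], 0.83), ([335.8, 241.4], 0.47)]
side grinder [([285.5, 271.6], 0.74), ([285.1, 297.8], 0.72)]
scene window [([298.1, 281.1], 0.75), ([308.3, 284.3], 0.42)]
scene mark [([320.3, 246.3], 0.95), ([296.0, 300.4], 0.66)]
scene fin [([308.9, 261.9], 0.79)]
scene seat [([329.6, 234.5], 0.91), ([312.2, 285.9], 0.86)]
scene grinder [([311.5, 306.2], 0.84), ([327.8, 253.1], 0.68)]
side -6 mark [268.7 281.6] win [270.3 262.7]
side -10 mark [268.5 280.9] win [270.1 262.1]
side -14 mark [268.3 280.2] win [269.9 261.5]
side -18 mark [268.2 279.4] win [269.8 260.9]
scene -6 mark [297.3 297.7] win [299.1 278.6]
scene -10 mark [296.5 297. ] win [298.4 278. ]
scene -14 mark [295.7 296.2] win [297.7 277.3]
scene -18 mark [295.  295.4] win [297.1 276.7]
```

View pics/both3.png

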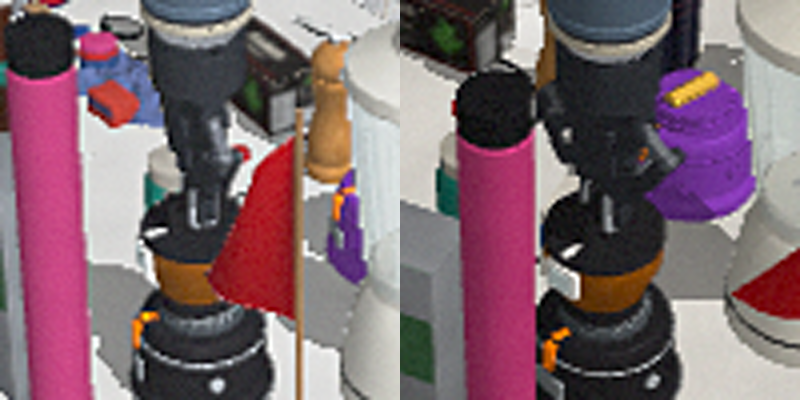

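Side and scene views: the hopper is seated low on the collar. Its tick is at crop px (155,232) in the side view and (570,250) in the scene view, nearly above the orange mark at (145,325) and (555,345). I'll turn a bit more, let go, and look from above on the mark side.

{"api": "drive_tool", "payload": {"steps": [{"travel": [0,0,0.1],"angular": [0,0,0.05]},{"travel": [0,0,0.1],"angular": [0,0,0.04]},{"travel": [0,0,0],"angular": [0,0,0]},{"travel": [0,0,-0.5],"angular": [0,0,0]}]}}

```text
clock: 16.08
position: [481.9, -103.7, 170.3]
tcp_rot: [-3.136, 0.189, 0.0]
contact_force: [1.3, 2.4, 2.3]
opening: 0.149
grip_force: 100.5
```

{"api": "drive_tool", "payload": {"steps": [{"travel": [0,0,0],"angular": [0,0,0]},{"travel": [0,0,0],"angular": [0,0,0]},{"travel": [0,0,0],"angular": [0,0,0]}], "jaw": 0.5}}

```text
clock: 16.45
position: [481.6, -104.2, 170.2]
tcp_rot: [3.135, -0.191, -0.0]
contact_force: [-0.1, 0.9, 0.7]
opening: 0.501
grip_force: 0.0
```

```bash
python3 st.py
python3 - <<'E'
from h import *
plan([(482,-104,260,-7,3),(482,-104,330,10,2),(455,-182,340,90,8)])
E
```

```text
16.45 [ 481.61 -104.15  170.22] [-0.08  0.88  0.67] [-0.03  0.05 -0.02] [-0.44  0.5   0.83  2.01 -0.5   0.84 -1.02] yaw -6.974401243308886 tilt [-0. -0.]
[{"travel": [0.1, -0.1, -29.9], "angular": [0.0, 0.0, 0.0]}, {"travel": [0.1, -0.0, -29.9], "angular": [0.0, 0.0, 0.0]}, {"travel": [0.1, -0.1, -30.0], "angular": [0.0, 0.0, 0.0]}, {"travel": [0.0, 0.0, -35.0], "angular": [0.0, 0.0, -0.148]}, {"travel": [0.0, 0.1, -35.0], "angular": [0.0, 0.0, -0.148]}, {"travel": [-5.0, 9.0, -1.2], "angular": [-0.0, 0.0, -0.175]}, {"travel": [-6.5, 8.0, -1.2], "angular": [-0.0, 0.0, -0.175]}, {"travel": [-7.8, 6.7, -1.3], "angular": [-0.0, 0.0, -0.174]}]
[{"travel": [-8.9, 5.3, -1.2], "angular": [-0.0, 0.0, -0.175]}, {"travel": [-9.6, 3.7, -1.3], "angular": [-0.0, 0.0, -0.174]}, {"travel": [-10.1, 2.0, -1.2], "angular": [-0.0, 0.0, -0.175]}, {"travel": [-10.3, 0.1, -1.3], "angular": [-0.0, 0.0, -0.174]}, {"travel": [-10.2, -1.6, -1.2], "angular": [-0.0, 0.0, -0.175]}]
max 35.00014285685131 0.175
```

{"api": "drive_tool", "payload": {"steps": [{"travel": [0,0,-15],"angular": [0,0,0]},{"travel": [0,0,-30],"angular": [0,0,0]},{"travel": [0,0,-45],"angular": [0,0,0]},{"travel": [0,0,-35],"angular": [0,0,-0.148]},{"travel": [0,0,-35],"angular": [0,0,-0.148]},{"travel": [-5,9,-1.2],"angular": [0,0,-0.175]},{"travel": [-6.5,8,-1.2],"angular": [0,0,-0.175]},{"travel": [-7.8,6.7,-1.3],"angular": [0,0,-0.175]}]}}

```text
clock: 17.45
position: [471.4, -133.7, 335.1]
tcp_rot: [2.948, 1.084, 0.001]
contact_force: [-0.2, -0.2, -1.2]
opening: 0.499
grip_force: 0.0
```

{"api": "drive_tool", "payload": {"steps": [{"travel": [-8.9,5.3,-1.2],"angular": [0,0,-0.175]},{"travel": [-9.6,3.7,-1.2],"angular": [0,0,-0.175]},{"travel": [-10,2,-1.2],"angular": [0,0,-0.175]},{"travel": [-10.3,0,-1.3],"angular": [0,0,-0.175]},{"travel": [-10.2,-1.6,-1.2],"angular": [0,0,-0.175]},{"travel": [0,0,0],"angular": [0,0,0]},{"travel": [0,0,0],"angular": [0,0,0]}]}}

```text
clock: 18.32
position: [455.0, -181.5, 340.5]
tcp_rot: [2.222, 2.221, 0.0]
contact_force: [-0.2, -0.3, 0.3]
opening: 0.501
grip_force: 0.0
```

```bash
python3 st.py
python3 - <<'E'
from h import *
np.set_printoptions(precision=1,suppress=True)
s=ctrl.read_state(); np.save('st_w4.npy',s,allow_pickle=True)
im=save('wrist','w4.png')
for t,z in [('window',145),('mark',70),('fin',188),('grinder',0)]:
    r=ctrl.tip_of(t,'wrist'); print(t,[(x['centre'],round(x['score'],2),onz('wrist',x['centre'],z,s)) for x in r[:2]])
p=proj('wrist',(460,-104,110),s).astype(int); print(p)
x0,y0=max(p[0]-80,0),max(p[1]-60,0)
cv2.imwrite('pics/w4c.png',cv2.resize(im[y0:y0+120,x0:x0+160],(800,600),interpolation=cv2.INTER_CUBIC)[:,:,::-1]); print(x0,y0)
E
```

```text
18.325 [ 454.96 -181.51  340.49] [-0.23 -0.28  0.28] [ 0.01  0.01 -0.02] [-0.17  0.24  0.59  1.74 -0.14  1.21  0.46] yaw 89.98727551411092 tilt [ 0. -0.]
window [([248.4, 86.5], 0.9, array([429. , -96.7, 145. ]))]
mark []
fin [([310.3, 93.8], 0.95, array([ 478.8, -102.6,  188. ]))]
grinder []
[283  95]
203 35
```

View pics/w4c.png

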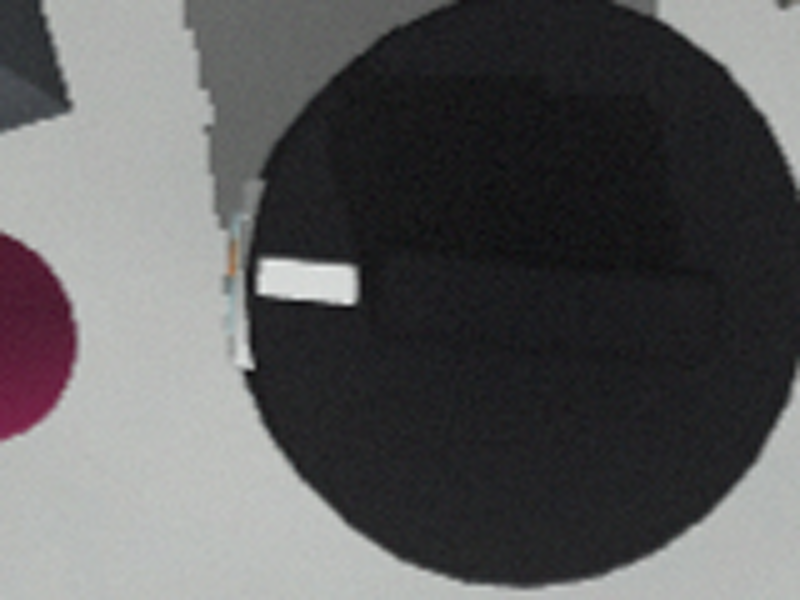

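Wrist crop: the lid is centred at about (525,290), with the white tick at (307,281). The orange mark just shows at (232,255) beyond the window, slightly farther clockwise. I'll move the camera outward for a clearer view of the mark.

{"api": "drive_tool", "payload": {"steps": [{"travel": [0,-15,-30],"angular": [0,0,0]},{"travel": [0,-20,-30],"angular": [0,0,0]},{"travel": [0,0,0],"angular": [0,0,0]},{"travel": [0,0,0],"angular": [0,0,0]}]}}

```text
clock: 19.08
position: [420.2, -181.4, 399.7]
tcp_rot: [-2.216, -2.226, -0.0]
contact_force: [-0.2, -0.0, -0.5]
opening: 0.495
grip_force: 0.0
```

```bash
python3 st.py
python3 - <<'E'
from h import *
np.set_printoptions(precision=1,suppress=True)
s=ctrl.read_state(); np.save('st_w5.npy',s,allow_pickle=True)
im=save('wrist','w5.png')
for t,z in [('window',145),('mark',70),('fin',188),('grinder',0)]:
    r=ctrl.tip_of(t,'wrist'); print(t,[(x['centre'],round(x['score'],2),onz('wrist',x['centre'],z,s)) for x in r[:2]])
p=proj('wrist',(460,-104,110),s).astype(int)
x0,y0=max(p[0]-80,0),max(p[1]-60,0)
cv2.imwrite('pics/w5c.png',cv2.resize(im[y0:y0+120,x0:x0+160],(800,600),interpolation=cv2.INTER_CUBIC)[:,:,::-1]); print(x0,y0)
def ana(f,st,z):
    s=np.load(st,allow_pickle=True).item(); im=cv2.imread(f); H,S,V=cv2.split(cv2.cvtColor(im,cv2.COLOR_BGR2HSV))
    yy,xx=np.mgrid[:420,:560]; c=proj('wrist',(482,-104,166),s); k=(xx-c[0])**2+(yy-c[1])**2<72**2
    m=((V<75)&k).astype(np.uint8); m=cv2.morphologyEx(m,cv2.MORPH_OPEN,np.ones((9,9)))
    cn=max(cv2.findContours(m,0,1)[0],key=cv2.contourArea); el=cv2.fitEllipse(cv2.convexHull(cn))
    a=np.radians(-7); tp=proj('wrist',(482-43*np.cos(a),-104-43*np.sin(a),166),s)
    w=((V>150)&(S<60)&(abs(xx-tp[0])<14)&(abs(yy-tp[1])<8)).astype(np.uint8)
    n,l,sts,cc=cv2.connectedComponentsWithStats(w); print('tick comps',[(q.tolist(),np.round(d,1)) for q,d in zip(sts[1:],cc[1:])])
    C=onz('wrist',el[0],166,s); print(f,el,'lid C',C)
    for d in cc[1:]:
        T=onz('wrist',d,166,s); print(' T',T,np.linalg.norm(T-C),np.degrees(np.arctan2(*(C-T)[1::-1])))
    o=(H<18)&(S>110)&(V>90)&(abs(xx-c[0]+55)<45)&(abs(yy-c[1])<40); pts=np.argwhere(o)[:,::-1]
    if len(pts):
        q=pts.mean(0); print(' orange',len(pts),pts.min(0),pts.max(0),q)
        for z in (66,72,78):
            M=onz('wrist',q,z,s); print('  ',z,M,np.linalg.norm((M-C)[:2]),np.degrees(np.arctan2(*(C-M)[1::-1])))
ana('pics/w4.png','st_w4.npy',0); ana('pics/w5.png','st_w5.npy',0)
E
```

```text
19.075 [ 420.17 -181.37  399.68] [-0.19 -0.03 -0.48] [-0.05  0.    0.06] [-0.2   0.14  0.6   1.69 -0.08  1.34  0.42] yaw 90.2459528190885 tilt [-0.  0.]
window [([287.1, 90.1], 0.7, array([428.6, -98.9, 145. ]))]
mark [([281.4, 88.2], 0.91, array([423.7, -96.1,  70. ]))]
fin [([344.2, 93.7], 0.66, array([ 479.4, -102.1,  188. ]))]
grinder [([506.7, 13.5], 0.75, array([717.9,  -1.3,   0. ]))]
234 35
tick comps [([246, 81, 6, 16, 57], array([247.6,  89.7])), ([250, 81, 1, 1, 1], array([250.,  81.])), ([250, 86, 1, 2, 2], array([250. ,  86.5])), ([255, 87, 19, 9, 142], array([264.1,  90.8])), ([250, 89, 1, 1, 1], array([250.,  89.]))]
pics/w4.png ((307.7288818359375, 91.92656707763672), (113.08045196533203, 119.04393005371094), 11.641045570373535) lid C [ 478.6 -101.2  166. ]
 T [429.9 -99.5 166. ] 48.71768471926975 -1.948722383041429
 T [431.9 -92.9 166. ] 47.37575739299657 -10.113120715565923
 T [431.8 -97.1 166. ] 46.91438227783765 -5.058060828849949
 T [ 443.2 -100.4  166. ] 35.406950209185524 -1.3413945025198863
 T [431.8 -99.  166. ] 46.82657667853702 -2.721078400890599
 orange 2 [249  88] [249  89] [249.   88.5]
   66 [423.9 -97.4  66. ] 54.809139083143194 -3.994542798507849
   72 [424.3 -97.5  72. ] 54.379015061937686 -3.9493674459448056
   78 [424.8 -97.5  78. ] 53.948925385411954 -3.9034717738379685
tick comps [([289, 83, 3, 15, 33], array([290. ,  91.6])), ([295, 88, 17, 8, 107], array([302.8,  91.6]))]
pics/w5.png ((335.4176025390625, 92.2823257446289), (100.52327728271484, 104.773193359375), 85.90447235107422) lid C [ 474.7 -100.8  166. ]
 T [ 430.9 -100.4  166. ] 43.737329695032905 -0.5192799972273707
 T [ 443.2 -100.3  166. ] 31.410532462874144 -0.8659518746173669
 orange 54 [281  84] [288  91] [284.8  87.7]
   66 [427.8 -95.4  66. ] 47.164483498557544 -6.549284433114625
   72 [427.7 -95.5  72. ] 47.271599944293655 -6.4279360391176015
   78 [427.6 -95.6  78. ] 47.37892747327634 -6.307136886565412
```

View pics/w5c.png

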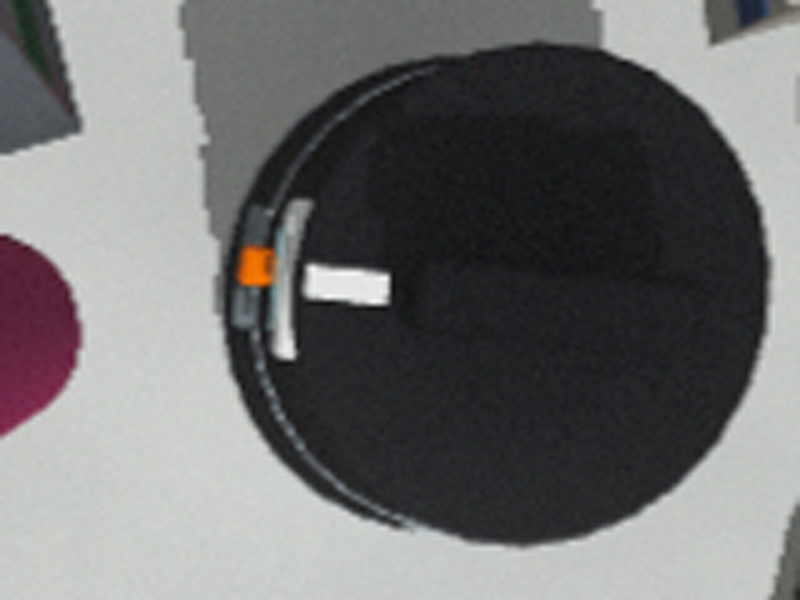

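```bash
cat > fit.py <<'E'
from h import *
from scipy.optimize import least_squares
np.set_printoptions(precision=1,suppress=True)
def lid(f,st,z=166):
    s=np.load(st,allow_pickle=True).item(); im=cv2.imread(f); H,S,V=cv2.split(cv2.cvtColor(im,cv2.COLOR_BGR2HSV))
    yy,xx=np.mgrid[:420,:560]; c=proj('wrist',(480,-103,z),s)
    m=((V<75)&((xx-c[0])**2+(yy-c[1])**2<75**2)).astype(np.uint8); m=cv2.morphologyEx(m,cv2.MORPH_OPEN,np.ones((9,9)))
    cn=max(cv2.findContours(m,0,1)[0],key=cv2.contourArea)[:,0].astype(float)
    W=np.array([onz('wrist',p,z,s)[:2] for p in cn]); d=W-np.array([480,-103]); ang=np.degrees(np.arctan2(d[:,1],d[:,0]))
    W=W[abs(ang)<95]
    q=least_squares(lambda q:np.hypot(W[:,0]-q[0],W[:,1]-q[1])-q[2],[480,-103,46],loss='soft_l1').x
    # white tick axis
    C=q[:2]; w=(V>150)&(S<70); P=np.argwhere(w)[:,::-1]; T=np.array([onz('wrist',p,z,s)[:2] for p in P if np.hypot(*(p-c))<60])
    r=np.hypot(*(T-C).T); a=np.degrees(np.arctan2(C[1]-T[:,1],C[0]-T[:,0])); k=(r<44)&(r>24)&(abs(a+5)<14); T=T[k]
    t=T.mean(0); v=np.linalg.eigh(np.cov((T-t).T))[1][:,1]
    o=(H<18)&(S>110)&(V>90)&(abs(xx-c[0]+55)<45)&(abs(yy-c[1])<40); pts=np.argwhere(o)[:,::-1]
    ob=onz('wrist',pts.mean(0),72,s)[:2] if len(pts) else None
    print(f,'C r',q,'tick',t,'radial yaw',np.degrees(np.arctan2(*(C-t)[::-1])),'axis yaw',np.degrees(np.arctan(v[1]/v[0])))
    if ob is not None: print('  mark',len(pts),ob,np.hypot(*(ob-C)),'mark yaw',np.degrees(np.arctan2(*(C-ob)[::-1])))
if __name__=='__main__':
    lid('pics/w4.png','st_w4.npy'); lid('pics/w5.png','st_w5.npy')
    s=np.load('st_w2.npy',allow_pickle=True).item(); im=cv2.imread('pics/w2.png'); H,S,V=cv2.split(cv2.cvtColor(im,cv2.COLOR_BGR2HSV)); yy,xx=np.mgrid[:420,:560]
    o=(H<18)&(S>150)&(V>110)&(abs(xx-248)<12)&(abs(yy-146)<12)&(xx<257); p=np.argwhere(o)[:,::-1]; print(len(p),p.mean(0))
    m=onz('wrist',p.mean(0),76,s)[:2]; C=np.array([482.1,-103.9]); print('w2',m,np.hypot(*(m-C)),np.degrees(np.arctan2(*(C-m)[::-1])))
E
python3 fit.py
```

```text
pics/w4.png C r [ 478.6 -103.4   45.6] tick [ 443.2 -100.4] radial yaw -4.890298662489985 axis yaw -6.428196232445796
  mark 2 [424.3 -97.5] 54.622987116432995 mark yaw -6.255675539807208Traceback (most recent call last):
  File "fit.py", line 21, in <module>
    lid('pics/w4.png','st_w4.npy'); lid('pics/w5.png','st_w5.npy')
                                    ~~~^^^^^^^^^^^^^^^^^^^^^^^^^^^
  File "fit.py", line 13, in lid
    C=q[:2]; w=(V>150)&(S<70); P=np.argwhere(w)[:,::-1]; T=np.array([onz('wrist',p,z,s)[:2] for p in P if np.hypot(*(p-c))<60])
                                                                     ~~~^^^^^^^^^^^^^^^
  File "h.py", line 14, in onz
    p,d=ray(c,px,st); return p+d*(z-p[2])/d[2]
        ~~~^^^^^^^^^
  File "h.py", line 7, in ray
    k=ctrl.get_calibration(c)
ValueError: time passes only in moves, steps and waits
```

```bash
cat >> h.py <<'E'
import os,pickle
class _C:
    def __getattr__(s,n): return getattr(_c,n)
    def get_calibration(s,n):
        d=pickle.load(open('cal.pkl','rb')) if os.path.exists('cal.pkl') else {}
        if n not in d: d[n]=_c.get_calibration(n); pickle.dump(d,open('cal.pkl','wb'))
        return d[n]
_c=ctrl; ctrl=_C()
E
python3 fit.py || (python3 -c "
from h import *
ctrl.read_camera('scene'); [ctrl.get_calibration(c) for c in ('wrist','scene','side')]"; python3 fit.py)
```

```text
pics/w4.png C r [ 478.6 -103.4   45.6] tick [ 443.2 -100.4] radial yaw -4.890298662489985 axis yaw -6.428196232445796
  mark 2 [424.3 -97.5] 54.622987116432995 mark yaw -6.255675539807208
pics/w5.png C r [ 478.7 -103.4   45.3] tick [ 443.2 -100.3] radial yaw -4.8650047476661795 axis yaw -5.902970182659315
  mark 54 [427.7 -95.5] 51.59359973676684 mark yaw -8.735164508988674
94 [246.8 146.5]
w2 [434.5 -95.6] 48.291922919416514 -9.942313003670613
```

Wrist crop: the mark is at (256,266), the tick at (347,284) and the lid centre at about (533,297). The window is about 3° short of the mark, so I'll regrip and turn 3° more.

Run:
```python
from h import *
plan([(455,-160,400,70,2),(482,-104,330,-7,8),(482,-104,200,-7,4)])
```

```text
[{"travel": [10.7, 17.5, -0.3], "angular": [-0.001, 0.0, 0.177]}, {"travel": [13.7, 15.4, -0.3], "angular": [-0.0, 0.0, 0.176]}, {"travel": [7.7, 0.8, 8.7], "angular": [-0.0, 0.0, 0.168]}, {"travel": [7.8, -0.5, 8.8], "angular": [-0.0, 0.0, 0.168]}, {"travel": [7.5, -1.8, 8.7], "angular": [-0.0, 0.0, 0.168]}, {"travel": [7.1, -3.1, 8.8], "angular": [-0.0, 0.0, 0.168]}, {"travel": [6.5, -4.2, 8.7], "angular": [0.0, 0.0, 0.168]}, {"travel": [5.8, -5.3, 8.8], "angular": [0.0, 0.0, 0.168]}]
[{"travel": [4.8, -6.1, 8.7], "angular": [0.0, 0.0, 0.168]}, {"travel": [3.7, -6.8, 8.8], "angular": [0.0, 0.0, 0.168]}, {"travel": [0.0, -0.0, 32.5], "angular": [0.0, 0.0, 0.0]}, {"travel": [0.0, -0.0, 32.5], "angular": [0.0, 0.0, 0.0]}, {"travel": [0.0, -0.0, 32.5], "angular": [0.0, 0.0, 0.0]}, {"travel": [0.0, -0.1, 32.5], "angular": [0.0, 0.0, 0.0]}]
max 32.50015384578972 0.17700282483621552
```

{"api": "drive_tool", "payload": {"steps": [{"travel": [10.7,17.5,0],"angular": [0,0,0.177]},{"travel": [13.7,15.4,0],"angular": [0,0,0.176]},{"travel": [7.7,0.8,8.7],"angular": [0,0,0.168]},{"travel": [7.8,-0.5,8.7],"angular": [0,0,0.168]},{"travel": [7.5,-1.8,8.7],"angular": [0,0,0.168]},{"travel": [7.1,-3.1,8.7],"angular": [0,0,0.168]},{"travel": [6.5,-4.2,8.7],"angular": [0,0,0.168]},{"travel": [5.8,-5.3,8.7],"angular": [0,0,0.168]}]}}

```text
clock: 20.32
position: [475.3, -117.9, 347.2]
tcp_rot: [3.124, 0.327, -0.001]
contact_force: [-0.7, -0.1, 1.1]
opening: 0.496
grip_force: 0.0
```

{"api": "drive_tool", "payload": {"steps": [{"travel": [4.8,-6.1,8.7],"angular": [0,0,0.168]},{"travel": [3.7,-6.8,8.7],"angular": [0,0,0.168]},{"travel": [0,0,20],"angular": [0,0,0]},{"travel": [0,0,40],"angular": [0,0,0]},{"travel": [0,0,40],"angular": [0,0,0]},{"travel": [0,0,20],"angular": [0,0,0]},{"travel": [0,0,0],"angular": [0,0,0]},{"travel": [0,0,0],"angular": [0,0,0]}]}}

```text
clock: 21.32
position: [482.4, -104.6, 211.1]
tcp_rot: [3.135, -0.192, 0.001]
contact_force: [-0.6, -0.8, 0.2]
opening: 0.499
grip_force: 0.0
```

```bash
python3 st.py
python3 - <<'E'
from h import *
plan([(482,-104,171,-7,2)])
E
```

```text
21.325 [ 482.41 -104.59  211.14] [-0.64 -0.76  0.2 ] [-0.04 -0.    0.02] [-0.43  0.43  0.79  1.95 -0.38  0.92 -1.14] yaw -7.0156974177310705 tilt [ 0. -0.]
[{"travel": [-0.3, -0.3, 20.1], "angular": [0.0, -0.0, -0.0]}, {"travel": [-0.2, -0.2, 20.0], "angular": [0.0, -0.001, -0.0]}]
max 20.10447711331981 0.001
```

{"api": "drive_tool", "payload": {"steps": [{"travel": [-0.3,-0.3,15],"angular": [0,0,0]},{"travel": [-0.2,-0.2,15],"angular": [0,0,0]},{"travel": [0,0,9],"angular": [0,0,0]},{"travel": [0,0,0],"angular": [0,0,0]},{"travel": [0,0,0],"angular": [0,0,0]}]}}

```text
clock: 21.95
position: [481.7, -103.9, 171.7]
tcp_rot: [3.136, -0.192, 0.0]
contact_force: [0.7, -0.4, 0.8]
opening: 0.5
grip_force: 0.0
```

{"api": "drive_tool", "payload": {"steps": [{"travel": [0,0,0],"angular": [0,0,0]},{"travel": [0,0,0],"angular": [0,0,0]},{"travel": [0,0,0],"angular": [0,0,0]},{"travel": [0,0,0],"angular": [0,0,0]}], "jaw": 0, "squeeze": 80}}

```text
clock: 22.45
position: [481.7, -103.7, 171.7]
tcp_rot: [-3.136, 0.191, -0.001]
contact_force: [0.1, 1.2, 1.2]
opening: 0.144
grip_force: 78.2
```

```bash
python3 st.py
```

```text
22.45 [ 481.71 -103.66  171.67] [0.11 1.24 1.24] [ 0.13 -0.07  0.2 ] [-0.39  0.48  0.75  2.01 -0.44  0.82 -1.09] yaw -6.98790946107289 tilt [0. 0.]
```

{"api": "drive_tool", "payload": {"steps": [{"travel": [0,0,0.4],"angular": [0,0,0]},{"travel": [0,0,0.4],"angular": [0,0,0.018]},{"travel": [0,0,0],"angular": [0,0,0.018]},{"travel": [0,0,0],"angular": [0,0,0.018]},{"travel": [0,0,0],"angular": [0,0,0]},{"travel": [0,0,0],"angular": [0,0,0]}]}}

```text
clock: 23.2
position: [481.6, -103.6, 170.7]
tcp_rot: [-3.129, 0.276, -0.0]
contact_force: [1.0, 1.3, 1.7]
opening: 0.145
grip_force: 78.5
```

```bash
python3 st.py
```

```text
23.2 [ 481.62 -103.64  170.74] [1.02 1.3  1.66] [ 0.36 -0.32  0.28] [-0.4   0.48  0.76  2.01 -0.45  0.83 -1.13] yaw -10.086191396963027 tilt [0. 0.]
```

{"api": "drive_tool", "payload": {"steps": [{"travel": [0,0,0],"angular": [0,0,0]},{"travel": [0,0,0],"angular": [0,0,0]},{"travel": [0,0,0],"angular": [0,0,0]}], "jaw": 0.5}}

```text
clock: 23.58
position: [481.3, -103.8, 170.6]
tcp_rot: [3.129, -0.277, -0.001]
contact_force: [-0.7, 0.2, -0.2]
opening: 0.504
grip_force: 0.0
```

{"api": "drive_tool", "payload": {"steps": [{"travel": [0,0,-15],"angular": [0,0,0]},{"travel": [0,0,-30],"angular": [0,0,0]},{"travel": [0,0,-45],"angular": [0,0,0]},{"travel": [0,0,-40],"angular": [0,0,-0.17]},{"travel": [0,0,-50],"angular": [0,0,-0.175]},{"travel": [-6,10,-30],"angular": [0,0,-0.175]},{"travel": [-8,9,-20],"angular": [0,0,-0.175]},{"travel": [-8,5,0],"angular": [0,0,-0.175]}]}}

```text
clock: 24.58
position: [468.3, -135.4, 403.3]
tcp_rot: [2.95, 1.074, 0.005]
contact_force: [0.2, -0.1, 0.9]
opening: 0.501
grip_force: 0.0
```

```bash
python3 st.py
python3 - <<'E'
from h import *
plan([(420,-182,400,90,5)])
E
```

```text
24.575 [ 468.26 -135.35  403.26] [ 0.23 -0.15  0.89] [ 0.05 -0.03  0.03] [-0.37  0.21  0.72  1.62 -0.14  1.36 -0.51] yaw 40.006513912225586 tilt [ 0. -0.]
[{"travel": [-13.4, 0.9, 0.6], "angular": [0.001, -0.0, -0.175]}, {"travel": [-13.4, -1.4, 0.6], "angular": [0.001, -0.0, -0.174]}, {"travel": [-12.9, -3.7, 0.6], "angular": [0.001, -0.0, -0.175]}, {"travel": [-12.1, -5.9, 0.7], "angular": [0.0, -0.001, -0.174]}, {"travel": [-10.8, -7.8, 0.7], "angular": [0.001, 0.0, -0.175]}]
max 13.486289333986575 0.1750028571195339
```

{"api": "drive_tool", "payload": {"steps": [{"travel": [-13.4,1,0],"angular": [0,0,-0.175]},{"travel": [-13.4,-1.4,0],"angular": [0,0,-0.175]},{"travel": [-13,-3.7,0],"angular": [0,0,-0.175]},{"travel": [-12,-6,0],"angular": [0,0,-0.175]},{"travel": [-11,-8,0],"angular": [0,0,-0.175]},{"travel": [0,0,0],"angular": [0,0,0]},{"travel": [0,0,0],"angular": [0,0,0]},{"travel": [0,0,0],"angular": [0,0,0]}]}}

```text
clock: 25.58
position: [420.0, -180.2, 400.8]
tcp_rot: [2.225, 2.217, -0.0]
contact_force: [0.7, 0.3, -0.2]
opening: 0.498
grip_force: 0.0
```

```bash
python3 st.py
python3 - <<'E'
from fit import *
s=ctrl.read_state(); np.save('st_w6.npy',s,allow_pickle=True)
im=save('wrist','w6.png')
p=proj('wrist',(460,-104,110),s).astype(int); x0,y0=max(p[0]-80,0),max(p[1]-60,0)
cv2.imwrite('pics/w6c.png',cv2.resize(im[y0:y0+120,x0:x0+160],(800,600),interpolation=cv2.INTER_CUBIC)[:,:,::-1])
lid('pics/w6.png','st_w6.npy')
E
```

```text
25.575 [ 419.99 -180.24  400.77] [ 0.74  0.33 -0.16] [0.03 0.05 0.05] [-0.2   0.14  0.6   1.69 -0.08  1.34  0.41] yaw 89.7959572347243 tilt [-0. -0.]
pics/w6.png C r [ 478.5 -103.4   45.4] tick [443.2 -98.9] radial yaw -7.293769255092935 axis yaw -7.0836362367427625
  mark 52 [427.4 -95.6] 51.64214332071709 mark yaw -8.67969085895894
```

View pics/w6c.png

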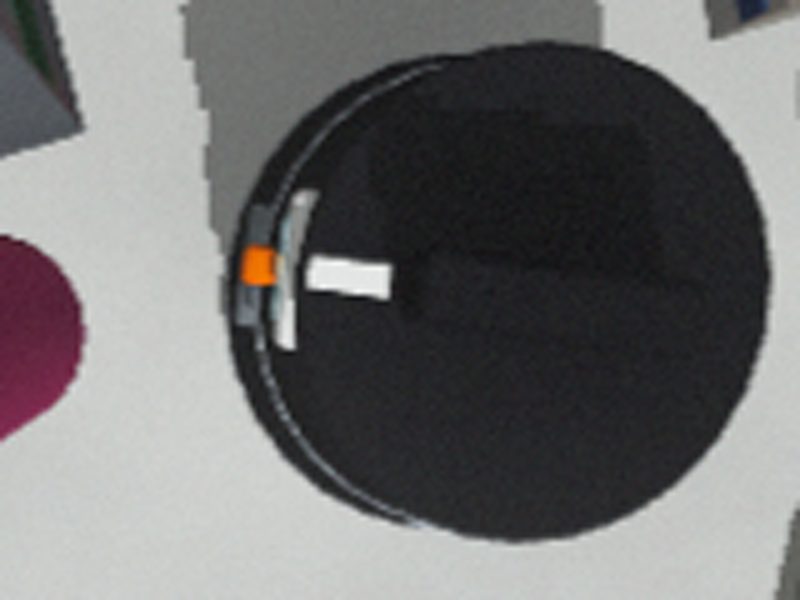

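The tick and window (−7.2°) now line up with the mark (−8.7°): within about 1.5°, and not past it. The hopper is seated and level, and the gripper is clear, so I'm handing in.

```bash
python3 -c "
from plant import ctrl
print(ctrl.close_job())"
```

```text
the job is handed in; nothing more can be done
None
```

I fitted the hopper fully home over the drive bar with a light press of about 6 N, then screwed it clockwise until the window measured about 1.5° short of the orange mark. I then let go, left it upright and seated, and handed the job in at about 26 s.

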